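# Return a bottle to its place in a tight reagent rack

## Robot

A 7-joint arm with a two-finger parallel gripper is mounted at the origin on the work surface; the furniture and walls round the work are solid. World frame = base frame: x ahead of the robot, y to its left, z up, the work surface at z = 0. Lengths are in m, angles in rad, forces in N, time in s.
With the tool pointing down it reaches from about 0.425 to 0.925 m from the base axis. Payload 6.8 kg.
Tool frame: the origin (TCP) lies at the very end of the fingers, on their centre line; the grasp point (between the pads) lies 19 mm behind it; z points along the fingers, y is the line along which they close (so a half turn about z gives the same grasp; the last joint's range is limited). The gripper opens to 85 mm and grips with 20 to 120 N. Pads are 22 mm wide; open, the fingers measure 114 mm over their backs; the gripper's body (76 mm by 85 mm) begins 54 mm behind the grasp point. The pads swing forward as they close: fully open they stand 13 mm farther back than shut.
Start: joints at [1.138, 0.477, 0.022, 1.555, -0.011, 1.109, -0.083], TCP at [0.215, -0.64, 0.231] pointing down, gripper open.
Joint ranges: [-2.96, 2.96], [-0.34, 2.1], [-1.41, 1.46], [0.24, 2.44], [-1.37, 4.51], [0.17, 1.92], [-2.96, 2.96]. Speed limits (rad/s): [2.39, 2.39, 3.14, 3.14, 3.14, 3.14, 3.14].

## Interface

Orientations are given as a unit quaternion [w, x, y, z].
In Python, from station import monitor, eyes, bot gives the robot as it stands.
- The arm moves only by the shell command python3 -m creep 'ROWS' [FORCE]. ROWS is a JSON object with one list for each field, all of the same length, 1 to 20, a row being the entries at one place: x, y, z (the shift in shares of the most that a row can go, 1 being 50 mm), yaw (a turn about the tool's z in a scale on which 1.0 is 45 degrees), finger_gap (the opening from 0.0 (shut) to 1.0 (fully open)); each row shifts and turns the commanded pose from where the row before left it, along the tool's axes as they then stand; what a row does not reach is not made up. A row lasts 1/10 s, in which the tool goes at most 0.05 m and 0.15 rad, less where a joint would pass 70% of its speed; a pose out of reach is approached as far as the arm can. The fingers move at their own pace and stop on an object; FORCE is the grip in N (left out, the last holds). Time passes only in rows, so rows that do not move let the fingers close. It prints the time, the measured TCP pose, the force, the opening and the grip force at its end. Input that does not fit is refused with a message, and nothing moves.
- monitor.get_obs(): the state, without advancing time (a new reading comes with each control period).
- eyes.read_camera(name): name is "scene" or "top"; returns the picture (384x512x3 uint8, blue, green, red); there is no depth.
- eyes.camera_info(name): a dict with "vertical_fov" (degrees; the focal length in pixels is half the picture's height over the tangent of half this angle, whatever the lens; pixels are square), "cx", "cy" (the principal point, pixels), "view" (4x4, takes a point from world to camera coordinates). Camera axes: x right, y up, looking along -z (the intrinsics and any distortion apply to the point x, -y, -z); pixel columns grow to the right and rows downward; lengths in m; the calibration is good to about 2 mm. A picture is of the moment at which its call begins. camera_info takes no time and is no camera call.
- bot.hand_in(): hands the job in; it is judged then, once.
The state is a dict: "t": time; "q": joint angles; "joint_vel": joint speeds; "joint_torque": joint torques, N m; "eef_pos": TCP position; "tool_rot": TCP orientation; "contact_force": force on the tool from outside, world axes, zero at the start; "torque": the same for the moment, N m; "gripper_width": opening from 0.0 (shut) to 1.0 (fully open); "grasp_force": force on a finger pad.
Only numpy, scipy, OpenCV 4.12 (cv2) and the standard library are available. Lean on these libraries where they do the work, as an engineer would, in place of code of your own. Each camera call takes 0.05 s, during which the arm holds its last target. There are 200 camera calls.

## Task

Put the loose amber bottle back into its place in the middle of the rack: ease its neighbours apart to make room, set it down upright on the rack floor between them, then slide the rack's end stop up so that it presses lightly and holds all five bottles snug, with none loose. The bottles are glass: never press them together with more than 25 N (about 2.5 kg), do not tip or lift those in the row, and leave the other things on the bench where they are.

Things in the scene. Friction and masses are not known exactly. Their poses are not given: they have to be found in the camera images.
- rack: Grey bench rack, fixed, 84 (x) x 315 (y) mm. Origin: underside of its 6 mm base; x across, y along the row, z up. The row stands on the base in a channel between two steel rods (60 mm apart inside, tops 27 mm above the bench, at x = -33 and +33). Upright end plate, 66 mm high, inner face at y = +150. Low toe, 30 mm high, at the other end (y = -154 to -160).
- stop: Sliding end stop on the rods; moves only along the rack's y. Origin: on the rack floor under the middle of its rubber face, which looks to +y. Upright plate 56 mm wide, 60 mm high; a black thumb tab, 30 mm wide, along its top sticks out behind to y = -19; foot (11 mm high) and side shoes (31 mm) reach to y = -32. A brake holds it where it is left: slides at about 4 N. Farthest out: rack y = -120.
- bottle: The loose amber bottle with black screw cap, 98 mm high, 51 to 53 mm across (moulded glass, not quite round); sides straight to 52 mm, sloping shoulder above, cap 33 mm across from 80 mm up; 0.12 to 0.24 kg. Stands on the bench in front of the rack. Origin at the centre of its underside, z up.
- bottle_1: amber screw-cap bottle, same as bottle; stands in the rack channel, origin at the centre of its underside, z up. First of the row, next to the end plate.
- bottle_2: amber screw-cap bottle, same as bottle; stands in the rack channel, origin at the centre of its underside, z up. Second of the row; the empty place, now too narrow (about 30 mm), is between it and bottle_3.
- bottle_3: amber screw-cap bottle, same as bottle; stands in the rack channel, origin at the centre of its underside, z up. Third of the row, on the stop's side of the empty place.
- bottle_4: amber screw-cap bottle, same as bottle; stands in the rack channel, origin at the centre of its underside, z up. Last of the row, between bottle_3 and the stop. Each bottle drags on the floor with 1 to 2 N; pushing bottle_3, bottle_4 and the stop along takes 7 to 13 N.
- jar: Bystander: white jar with red cap, 50 x 72 mm, left of the work. Origin at the centre of its underside.
- beaker: Bystander: small empty glass beaker, 48 x 56 mm, right of the work. Origin at the centre of its underside.
- dish: Bystander: petri dish, 61 x 14 mm, right of the work, nearer the robot. Origin at the centre of its underside.
Things that resemble listed ones, but are neither listed nor needed, are in the scene too. What is shaped like the bottle_3 but purple is not meant.

How it is judged:
On the way, in this order (a step that is already met when the one before it is completed fails the run):
1. the neighbours have been eased apart so that the bottle fits between them (horizontal distance between bottle_2 and bottle_3 above 0.104 m), for 0.1 s.
2. the bottle stands upright on the rack floor between its neighbours (z of bottle in the frame of rack between 0.003 and 0.009 m and x of bottle in the frame of rack between -0.008 and 0.008 m and angle between bottle's own z axis and vertical below 0.06 rad and horizontal distance between bottle and bottle_2 below 0.07 m and horizontal distance between bottle and bottle_3 below 0.07 m), for 0.1 s.
At the end, for the whole second after the job is handed in: The bottle stands upright on the rack floor between bottle_2 and bottle_3, the others upright in place, all at rest, and the stop holds the row snug: it presses the last bottle with more than 1 N, every bottle bears on the next (more than 0.1 N), and the first is within 2 mm of the end plate (z of bottle in the frame of rack between 0.003 and 0.009 m and x of bottle in the frame of rack between -0.008 and 0.008 m and angle between each of bottle, bottle_1, bottle_2, bottle_3, bottle_4's own z axis and vertical below 0.06 rad and horizontal distance between bottle_2 and bottle_3 above 0.099 m and horizontal distance between bottle and bottle_2 below 0.057 m and horizontal distance between bottle and bottle_3 below 0.057 m and z of each of bottle_1, bottle_2, bottle_3, bottle_4 in the frame of rack below 0.009 m and linear speed of each of bottle_1, bottle_2, bottle_3, bottle_4, bottle below 0.01 m/s and contact force between bottle_4 and stop above 1 N and y of bottle_1 in the frame of rack above 0.1215 m and contact force between bottle_1 and bottle_2 above 0.1 N and contact force between bottle_2 and bottle above 0.1 N and contact force between bottle and bottle_3 above 0.1 N and contact force between bottle_3 and bottle_4 above 0.1 N); the robot touches nothing.
It fails at once if two bottles, or a bottle and the stop, are pressed together with more than 25 N (contact force between bottle_1 and bottle_2 above 25 N or contact force between bottle_2 and bottle above 25 N or contact force between any of bottle, bottle_2 and bottle_3 above 25 N or contact force between bottle_3 and bottle_4 above 25 N or contact force between any of bottle_4, bottle and stop above 25 N).
It fails at once if a bottle of the row is tipped by more than about 15 degrees or lifted out (angle between any of bottle_1, bottle_2, bottle_3, bottle_4's own z axis and vertical above 0.27 rad or z of any of bottle_1, bottle_2, bottle_3, bottle_4 in the frame of rack above 0.025 m).
It fails at once if the white jar, the glass beaker or the petri dish is moved by more than 15 mm (distance of any of jar, beaker, dish from where it was at the start of the episode above 0.015 m).
It also fails if it takes over 64 s, if anything falls off the work surface, if the arm or the gripper's body presses on something with over 40 N, if the wrist force passes 120 N, or if a joint passes its speed limit or range.

## Working session

There is one attempt and no reset: what is moved stays moved. The work goes in short steps, Python scripts to look and compute and a shell command to move; the robot and the scene stay as the last step left them, time stands still between calls to the robot, and variables do not carry over. Pictures are saved under pics/ and viewed, at most 10 in all, crops included, and the job is handed in when it is done.

```bash
ls; mkdir -p pics; python3 - <<'E'
from station import monitor, eyes, bot
import cv2
o=monitor.get_obs(); print({k:o[k] for k in("t","eef_pos","tool_rot","contact_force","gripper_width")})
for n in("scene","top"):
    i=eyes.camera_info(n); print(n,i); cv2.imwrite(f"pics/{n}0.png",eyes.read_camera(n))
E
```

```text
pics
{'t': 0.0, 'eef_pos': array([ 0.21521566, -0.63912251,  0.23031238]), 'tool_rot': array([-9.12452082e-04,  9.86838308e-01,  1.61707376e-01, -2.13712222e-04]), 'contact_force': array([0.05315681, 0.72924149, 0.18239861]), 'gripper_width': 0.9994598688425163}
scene {'vertical_fov': 51.61088420527651, 'cx': 248.06100651848732, 'cy': 191.61242442865242, 'view': array([[-0.74841514, -0.66313098, -0.01149305,  0.37383751],
       [ 0.51319656, -0.59000098,  0.62332025, -0.2661674 ],
       [-0.42012388,  0.46060412,  0.7818822 , -0.80352737],
       [ 0.        ,  0.        ,  0.        ,  1.        ]])}
top {'vertical_fov': 43.545231596866216, 'cx': 257.98112493921195, 'cy': 197.78693041429648, 'view': array([[-0.10822254, -0.99411291, -0.0052352 ,  0.03617002],
       [ 0.97029576, -0.10677293,  0.21708449, -0.47719522],
       [-0.21636547,  0.01841374,  0.97613878, -0.99699526],
       [ 0.        ,  0.        ,  0.        ,  1.        ]])}
```

View pics/scene0.png

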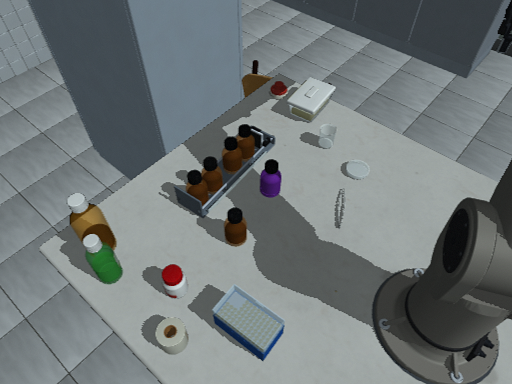

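View pics/top0.png

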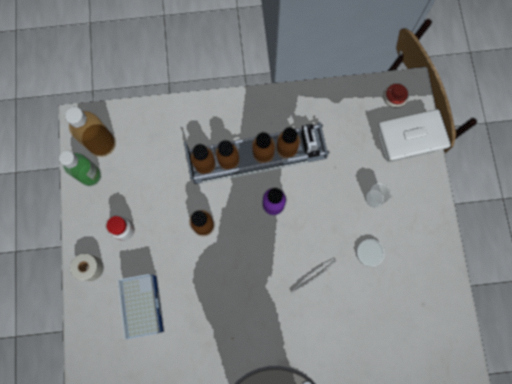

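```bash
cat > h.py <<'E'
import numpy as np, cv2
from station import monitor, eyes, bot
def K(n):
    i=eyes.camera_info(n); f=192/np.tan(np.radians(i["vertical_fov"])/2); return f,i["cx"],i["cy"],np.array(i["view"])
def ray(n,u,v):
    f,cx,cy,V=K(n); R=V[:3,:3]; return -R.T@V[:3,3], R.T@np.array([(u-cx)/f,-(v-cy)/f,-1])
def onz(n,u,v,z):
    c,d=ray(n,u,v); return c+d*(z-c[2])/d[2]
def proj(n,p):
    f,cx,cy,V=K(n); q=V[:3,:3]@np.array(p)+V[:3,3]; return np.array([cx+f*q[0]/-q[2],cy-f*q[1]/-q[2]])
def tri(a,b):
    A=[];B=[]
    for n,p in(("scene",a),("top",b)):
        c,d=ray(n,*p); d/=np.linalg.norm(d); M=np.eye(3)-np.outer(d,d); A.append(M);B.append(M@c)
    return np.linalg.lstsq(np.vstack(A),np.hstack(B),rcond=None)[0]
def blobs(img,mask,box,amin=15):
    x0,y0,x1,y1=box; m=np.zeros_like(mask); m[y0:y1,x0:x1]=mask[y0:y1,x0:x1]
    n,l,s,c=cv2.connectedComponentsWithStats(m.astype(np.uint8))
    return [(c[i].round(1),s[i][:5]) for i in range(1,n) if s[i][4]>=amin]
E
python3 - <<'E'
from h import *
for n,box in(("scene",(170,110,300,260)),("top",(180,110,340,245))):
    im=cv2.imread(f"pics/{n}0.png"); m=im.max(2)<28
    print(n); [print(c,s) for c,s in blobs(im,m,box)]
im=cv2.imread("pics/top0.png")[115:245,180:340]
cv2.imwrite("pics/c1.png",cv2.resize(im,None,fx=4.6,fy=4.6,interpolation=cv2.INTER_CUBIC))
E
```

```text
scene
[249.5 133.6] [239 125  22  24 230]
[230.7 143.3] [225 137  13  14 144]
[266.  141.7] [263 137   7  10  34]
[209.8 163.5] [204 157  13  14 155]
[271.  166.5] [265 160  13  14 151]
[194.1 177.3] [188 171  14  14 162]
[234.5 215.5] [228 208  14  16 189]
top
[309.9 132.1] [309 126   3  14  15]
[289.1 135.3] [282 128  15  15 161]
[303.6 140.7] [302 131   5  21  39]
[263.  140.3] [257 133  13  15 158]
[225.3 148.3] [219 142  14  14 155]
[200.1 152. ] [193 145  15  15 159]
[274.7 195.3] [268 189  14  14 150]
[198.8 218.4] [192 212  15  14 163]
```

View pics/c1.png

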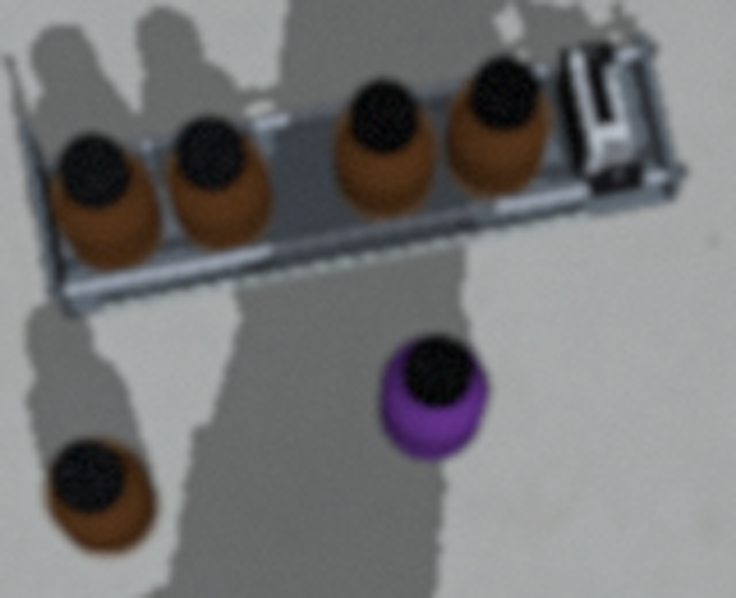

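```bash
python3 - <<'E'
from h import *
S=[(194.1,177.3),(209.8,163.5),(230.7,143.3),(245,131.5),(234.5,215.5),(271,166.5)]
T=[(200.1,152),(225.3,148.3),(263,140.3),(289.1,135.3),(198.8,218.4),(274.7,195.3)]
for n,a,b in zip(["b1","b2","b3","b4","bottle","purple"],S,T):
    p=tri(a,b); print(n,p.round(4),"onz top .092:",onz("top",*b,.092+(.006 if n[0]=='b' and n!='bottle' else 0)).round(4), "scene:",onz("scene",*a,.092+(.006 if n[0]=='b' and n!='bottle' else 0)).round(4),(proj("top",p)-b).round(1))
for c in [(75,310),(682,195)]:
    u,v=180+c[0]/4.6,115+c[1]/4.6; print(onz("top",u,v,.003).round(4))
m=cv2.imread("pics/top0.png"); 
s=cv2.imread("pics/scene0.png")[110:225,165:290]
cv2.imwrite("pics/c2.png",cv2.resize(s,None,fx=5.2,fy=5.2,interpolation=cv2.INTER_CUBIC))
E
```

```text
b1 [0.582  0.0968 0.0936] onz top .092: [0.5812 0.0968 0.098 ] scene: [0.5782 0.0989 0.098 ] [0.2 0.3]
b2 [0.584  0.0424 0.0951] onz top .092: [0.5835 0.0426 0.098 ] scene: [0.5814 0.044  0.098 ] [0.1 0.2]
b3 [ 0.5925 -0.0399  0.0962] onz top .092: [ 0.5925 -0.0395  0.098 ] scene: [ 0.5904 -0.0388  0.098 ] [0.2 0.3]
b4 [ 0.5977 -0.0978  0.0928] onz top .092: [ 0.5976 -0.0964  0.098 ] scene: [ 0.5919 -0.0942  0.098 ] [0.5 0.7]
bottle [0.4394 0.112  0.0879] onz top .092: [0.4393 0.1119 0.092 ] scene: [0.4366 0.1138 0.092 ] [0.2 0.3]
purple [ 0.471  -0.0513  0.0881] onz top .092: [ 0.471  -0.0507  0.092 ] scene: [ 0.468  -0.0488  0.092 ] [0.2 0.4]
[0.541  0.1206 0.003 ]
[ 0.5672 -0.1901  0.003 ]
```

View pics/c2.png

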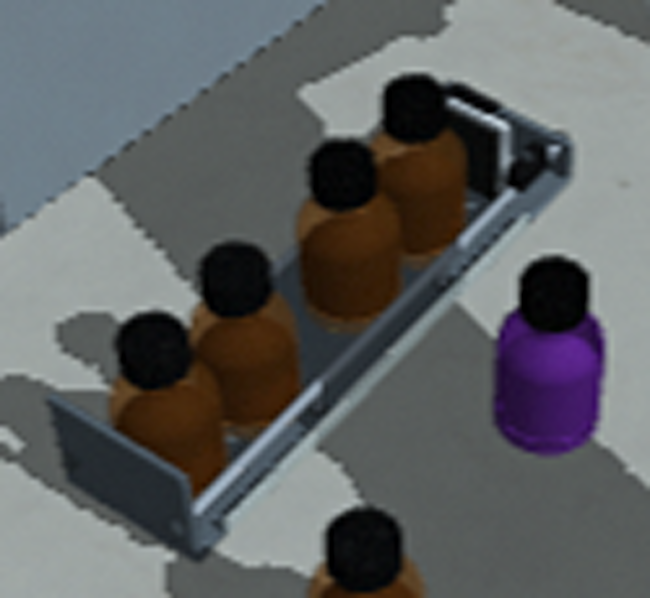

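Candidates in top view: the loose amber bottle at cap (199,218), a purple decoy at (275,195), and a large amber bottle at (92,135). The four row caps are at (200,152), (225,148), (263,140) and (289,135). I choose (199,218): it is amber and stands in front of the rack, which the crop confirms. The rack yaw is about 0.082 rad, with the stop at (312,138).

First I turn the tool so its x lies along the rack's y, shut the fingers, and move over the gap.

The rows are not in the units I measure in: shifts go in shares of 50 mm and turns go in shares of 45 degrees. I convert before sending: -0.15 rad is -0.191.

```bash
python3 -m creep '{"x": [0,0,0,0,0,0,0,0,0,0],"y": [0,0,0,0,0,0,0,0,0,0],"z": [0,0,0,0,0,0,0,0,0,0],"yaw": [-0.191,-0.191,-0.191,-0.191,-0.191,-0.191,-0.191,-0.191,-0.163,0],"finger_gap": [0,0,0,0,0,0,0,0,0,0]}' 30; python3 -m creep '{"x": [0.8,0.8,0.8,0.8,0.8,0.8,0.8,0.8,0.8,0.8,0.8,0.8,0.8,0.8,0.8,0,0],"y": [0.56,0.56,0.56,0.56,0.56,0.56,0.56,0.56,0.56,0.56,0.56,0.56,0.56,0.56,0.56,0,0],"z": [0,0,0,0,0,0,0,0,0,0,0,0,0,0,0,0,0],"yaw": [0,0,0,0,0,0,0,0,0,0,0,0,0,0,0,0,0],"finger_gap": [0,0,0,0,0,0,0,0,0,0,0,0,0,0,0,0,0]}'
cat >> h.py <<'E'
def st():
    o=monitor.get_obs(); w,x,y,z=o["tool_rot"]; a=2*np.arctan2(y,x)
    ax=np.arctan2(2*(x*y+w*z),1-2*(y*y+z*z)); return o,ax
def go(t):
    o,a=st(); p=o["eef_pos"]; d=np.array(t)-p; print("t",round(o["t"],1),"p",p.round(4),"ang",round(float(a),4),"F",np.round(o["contact_force"],1),"tool d",round(d[0]*np.cos(a)+d[1]*np.sin(a),4),round(d[0]*np.sin(a)-d[1]*np.cos(a),4),round(-d[2],4))
E
python3 -c "
from h import *
go((.588,.0013,.042))"
```

```text
t: 1.1
eef_pos: [0.2151, -0.6395, 0.2307]
tool_rot: [-0.0, 0.677, 0.736, 0.0]
contact_force: [0.1, 0.0, 0.3]
gripper_width: -0.003
grasp_force: 0.0
t: 2.8
eef_pos: [0.5848, -0.0059, 0.2309]
tool_rot: [-0.0, 0.677, 0.736, -0.0]
contact_force: [-1.0, -0.3, -0.4]
gripper_width: 0.001
grasp_force: 0.0
t 2.8 p [ 0.5848 -0.0059  0.2309] ang 1.653 F [-1.  -0.3 -0.4] tool d 0.0069 0.0037 0.1889
```

Scaled: 0.04 m is 0.8, 0.03 m is 0.6.

```bash
python3 -m creep '{"x": [0.14,0,0,0,0,0],"y": [0.07,0,0,0,0,0],"z": [0,0.8,0.8,0.6,0.4,0],"yaw": [0,0,0,0,0,0],"finger_gap": [0,0,0,0,0,0]}' ; python3 -m creep '{"x": [0,0,0,0,0,0,0,0],"y": [0,0,0,0,0,0,0,0],"z": [0.2,0.2,0.2,0.2,0.2,0.16,0,0],"yaw": [0,0,0,0,0,0,0,0],"finger_gap": [0,0,0,0,0,0,0,0]}'; python3 -c "
from h import *
go((.588,.0013,.042))
for n in('scene','top'): cv2.imwrite(f'pics/{n}1.png',eyes.read_camera(n))
a=cv2.imread('pics/scene1.png')[110:225,165:290]; b=cv2.imread('pics/top1.png')[115:230,185:330]
cv2.imwrite('pics/c3.png',np.hstack([cv2.resize(a,None,fx=2.9,fy=2.9),cv2.resize(b,None,fx=2.9,fy=2.9)]))"
```

```text
t: 3.4
eef_pos: [0.5852, -0.002, 0.0984]
tool_rot: [-0.002, 0.679, 0.734, -0.002]
contact_force: [-1.6, -0.3, -0.5]
gripper_width: 0.005
grasp_force: 0.0
t: 4.2
eef_pos: [0.5878, 0.0, 0.0432]
tool_rot: [-0.0, 0.677, 0.736, -0.0]
contact_force: [0.4, 0.1, 0.2]
gripper_width: -0.001
grasp_force: 0.0
t 4.2 p [0.5878 0.     0.0432] ang 1.6529 F [0.4 0.1 0.2] tool d 0.0013 0.0003 0.0012
```

View pics/c3.png

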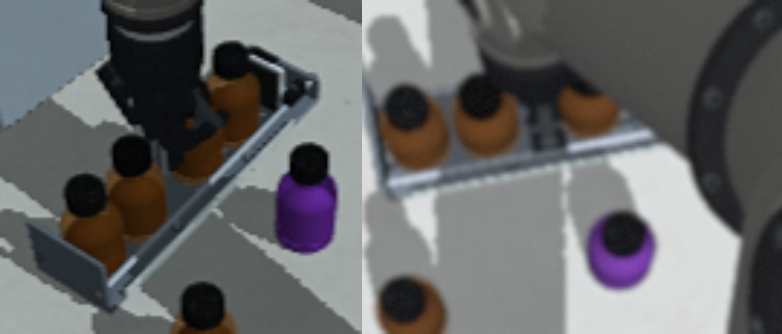

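Both views show the fingers between bottles 2 and 3 without contact. Next I push bottle_3 out gently.

Scaled: -0.001 m is -0.02.

```bash
python3 -m creep '{"x": [-0.02,-0.02,-0.02,-0.02,-0.02,-0.02,-0.02,-0.02,-0.02,-0.02],"y": [0,0,0,0,0,0,0,0,0,0],"z": [0,0,0,0,0,0,0,0,0,0],"yaw": [0,0,0,0,0,0,0,0,0,0],"finger_gap": [0,0,0,0,0,0,0,0,0,0]}'; python3 -m creep '{"x": [-0.02,-0.02,-0.02,-0.02,-0.02],"y": [0,0,0,0,0],"z": [0,0,0,0,0],"yaw": [0,0,0,0,0],"finger_gap": [0,0,0,0,0]}'; python3 -c "
from h import *
go((.588,.0013,.042))"
```

```text
t: 5.3
eef_pos: [0.5886, -0.0097, 0.0433]
tool_rot: [-0.0, 0.677, 0.736, 0.0]
contact_force: [-0.0, 3.7, 1.9]
gripper_width: 0.001
grasp_force: 1.5
t: 5.8
eef_pos: [0.589, -0.0151, 0.0433]
tool_rot: [-0.0, 0.678, 0.735, -0.0]
contact_force: [-1.1, 3.6, 2.2]
gripper_width: -0.001
grasp_force: 1.5
t 5.8 p [ 0.589  -0.0151  0.0433] ang 1.6528 F [-1.1  3.6  2.2] tool d 0.0164 0.0004 0.0013
```

Scaled: -0.001 m is -0.02.

```bash
python3 -m creep '{"x": [-0.02,-0.02,-0.02,-0.02,-0.02],"y": [0,0,0,0,0],"z": [0,0,0,0,0],"yaw": [0,0,0,0,0],"finger_gap": [0,0,0,0,0]}';python3 -m creep '{"x": [-0.02,-0.02,-0.02,-0.02,-0.02],"y": [0,0,0,0,0],"z": [0,0,0,0,0],"yaw": [0,0,0,0,0],"finger_gap": [0,0,0,0,0]}'; python3 -c "
from h import *
go((.588,.0013,.042))
for n in('scene','top'): cv2.imwrite(f'pics/{n}2.png',eyes.read_camera(n))
for n,box in(('scene',(170,110,300,260)),('top',(180,110,340,245))):
    im=cv2.imread(f'pics/{n}2.png'); m=im.max(2)<28
    print(n); [print(c,s) for c,s in blobs(im,m,box)]
a=cv2.imread('pics/scene2.png')[110:225,165:290]; b=cv2.imread('pics/top2.png')[115:230,185:330]
cv2.imwrite('pics/c4.png',np.hstack([cv2.resize(a,None,fx=2.9,fy=2.9),cv2.resize(b,None,fx=2.9,fy=2.9)]))"
```

```text
t: 6.3
eef_pos: [0.5895, -0.0178, 0.0435]
tool_rot: [-0.001, 0.677, 0.736, 0.001]
contact_force: [-1.1, 7.4, 1.8]
gripper_width: -0.004
grasp_force: 4.0
t: 6.8
eef_pos: [0.59, -0.0225, 0.0435]
tool_rot: [-0.001, 0.677, 0.736, 0.001]
contact_force: [-0.7, 8.1, 3.5]
gripper_width: 0.004
grasp_force: 4.1
t 6.8 p [ 0.59   -0.0225  0.0435] ang 1.6547 F [-0.7  8.1  3.5] tool d 0.0239 0.0 0.0015
scene
[227.9 131.7] [ 205  110   56   53 1346]
[258.9 139.5] [256 132   6  15  44]
[266.9 140.9] [264 137   7   9  33]
[210.  163.5] [204 157  13  14 157]
[271.  166.4] [265 160  13  14 149]
[194.  177.1] [188 170  14  15 166]
[234.5 215.4] [228 208  14  16 192]
top
[245.2 140.2] [241 137   9   7  16]
[268.1 141.4] [260 137  16   8  41]
[225.3 148.1] [219 142  13  14 141]
[199.6 151.7] [194 146  13  13  73]
[274.6 195.3] [269 189  12  13  79]
[200.6 217.1] [195 213  11  12  51]
[196.9 220.6] [193 218   7   7  20]
```

View pics/c4.png

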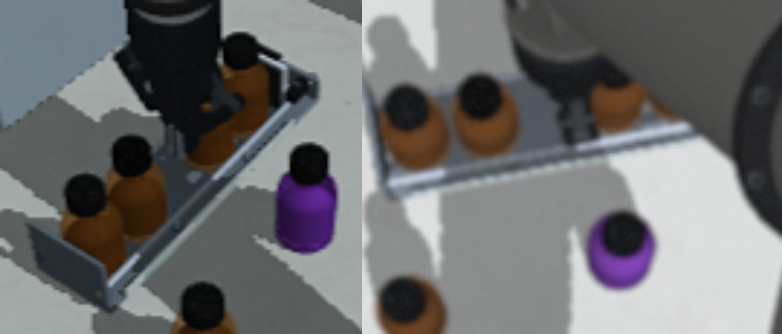

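Bottles 1 and 2 have not moved (scene 194,177 and 210,163), and bottle_3 is about 102 mm from bottle_2. I'll push about 7 mm more, then back off and measure.

Scaled: -0.001 m is -0.02.

```bash
python3 -m creep '{"x": [-0.02,-0.02,-0.02,-0.02,-0.02,-0.02,-0.02,0,0],"y": [0,0,0,0,0,0,0,0,0],"z": [0,0,0,0,0,0,0,0,0],"yaw": [0,0,0,0,0,0,0,0,0],"finger_gap": [0,0,0,0,0,0,0,0,0]}';python3 -m creep '{"x": [0.06,0.06,0.06,0.06,0.06,0,0,0,0,0,0,0.6,0.6,0.6,0.5,0,0],"y": [0,0,0,0,0,0,0,0,0,0,0,-0.8,-0.8,-0.7,-0.6,0,0],"z": [0,0,0,0,0,0,-0.6,-0.8,-0.8,-0.8,-0.8,0,0,0,0,0,0],"yaw": [0,0,0,0,0,0,0,0,0,0,0,0,0,0,0,0,0],"finger_gap": [0,0,0,0,0,0,0,0,0,0,0,1,1,1,1,1,1]}'; python3 -c "
from h import *
go((.439,.112,.13))
for n in('scene','top'): cv2.imwrite(f'pics/{n}3.png',eyes.read_camera(n))
for n,box in(('scene',(170,110,300,260)),('top',(180,110,340,245))):
    im=cv2.imread(f'pics/{n}3.png'); m=im.max(2)<28
    print(n); [print(c,s) for c,s in blobs(im,m,box)]
"
```

```text
t: 7.8
eef_pos: [0.5904, -0.0281, 0.0436]
tool_rot: [-0.001, 0.677, 0.736, 0.002]
contact_force: [-1.0, 10.7, 3.6]
gripper_width: 0.005
grasp_force: 5.4
t: 9.5
eef_pos: [0.4351, 0.0857, 0.2337]
tool_rot: [0.001, 0.677, 0.736, 0.0]
contact_force: [-0.8, -0.2, 0.2]
gripper_width: 0.991
grasp_force: 0.0
t 9.5 p [0.4351 0.0857 0.2337] ang 1.654 F [-0.8 -0.2  0.2] tool d 0.0259 0.0061 0.1037
scene
[241.1 134.5] [ 207  110   71   64 1857]
[260.8 118.3] [259 110   4  18  33]
[276.7 144.1] [273 129   7  28  59]
[209.9 163.5] [204 157  13  14 152]
[194.  177.3] [188 170  14  15 161]
[234.5 215.3] [228 208  14  16 192]
top
[298.4 132.5] [292 126  15  14 153]
[273.2 137.7] [267 131  13  14 148]
[227.5 146.9] [222 142  11  13  89]
[274.8 195.3] [269 189  13  14 132]
```

```bash
python3 -c "
from h import *
f=lambda u,v:onz('top',u,v,.0955)[:2]
b2=f(225.3,148.3);b3=f(273.2,137.7);b4=f(298.4,132.5)
print(b2,b3,b4,np.linalg.norm(b3-b2),np.linalg.norm(b4-b3),(b2+b3)/2)
b=onz('top',198.8,218.4,.0895); print(b)
go((b[0],b[1],.13))"
```

```text
[0.5843537 0.0426678] [ 0.59682421 -0.06202265] [ 0.60257893 -0.1173701 ] 0.10543056582423162 0.055645812287932084 [ 0.59058896 -0.00967743]
[0.43981375 0.11221418 0.0895    ]
t 9.6 p [0.4361 0.085  0.2335] ang 1.6515 F [-0.2 -0.2  0.6] tool d 0.0268 0.0059 0.1035
```

Scaled: 0.036 m is 0.72, -0.028 m is -0.56.

```bash
python3 -m creep '{"x": [-0.56,-0.56,-0.56,-0.56,0,0,0,0],"y": [0.72,0.72,0.72,0.72,0,0,0,0],"z": [0,0,0,0,0,0,0,0],"yaw": [0,0,0,0,0,0,0,0],"finger_gap": [0,0,0,0,0,0,0,0]}'; python3 -c "
from h import *
go((.5895,-.015,.0435))"
```

```text
t: 10.4
eef_pos: [0.5873, -0.0134, 0.2333]
tool_rot: [-0.0, 0.677, 0.736, -0.0]
contact_force: [0.4, -0.1, -0.6]
gripper_width: -0.001
grasp_force: 0.0
t 10.4 p [ 0.5873 -0.0134  0.2333] ang 1.654 F [ 0.4 -0.1 -0.6] tool d -0.0018 0.002 0.1898
```

Scaled: 0.04 m is 0.8, 0.03 m is 0.6.

```bash
python3 -m creep '{"x": [-0.04,0,0,0,0,0,0,0],"y": [0.04,0,0,0,0,0,0,0],"z": [0.8,0.8,0.8,0.6,0.4,0.4,0,0],"yaw": [0,0,0,0,0,0,0,0],"finger_gap": [0,0,0,0,0,0,0,0]}'; python3 -m creep '{"x": [-0.06,-0.06,-0.06,-0.02,-0.02,-0.02,-0.02,-0.02,-0.02,0],"y": [0,0,0,0,0,0,0,0,0,0],"z": [0,0,0,0,0,0,0,0,0,0],"yaw": [0,0,0,0,0,0,0,0,0,0],"finger_gap": [0,0,0,0,0,0,0,0,0,0]}'; python3 -m creep '{"x": [-0.02,-0.02,0],"y": [0,0,0],"z": [0,0,0],"yaw": [0,0,0],"finger_gap": [0,0,0]}'; python3 -c "
from h import *
go((.5895,-.0312,.0435))"
```

```text
t: 11.2
eef_pos: [0.59, -0.0154, 0.0439]
tool_rot: [0.0, 0.677, 0.736, 0.0]
contact_force: [1.3, 0.1, -0.2]
gripper_width: 0.003
grasp_force: 0.0
t: 12.2
eef_pos: [0.5915, -0.0278, 0.0437]
tool_rot: [-0.001, 0.677, 0.736, 0.001]
contact_force: [-1.1, 7.2, 3.0]
gripper_width: -0.001
grasp_force: 3.7
t: 12.5
eef_pos: [0.5916, -0.0279, 0.0438]
tool_rot: [-0.001, 0.676, 0.737, 0.002]
contact_force: [-0.9, 11.1, 3.8]
gripper_width: -0.001
grasp_force: 5.5
t 12.5 p [ 0.5916 -0.0279  0.0438] ang 1.6563 F [-0.9 11.1  3.8] tool d -0.0031 -0.0024 0.0003
```

Scaled: -0.001 m is -0.02.

```bash
python3 -m creep '{"x": [-0.02,-0.02,0],"y": [0,0,0],"z": [0,0,0],"yaw": [0,0,0],"finger_gap": [0,0,0]}'; python3 -m creep '{"x": [-0.02,0],"y": [0,0],"z": [0,0],"yaw": [0,0],"finger_gap": [0,0]}'; 
```

```text
t: 12.8
eef_pos: [0.5918, -0.0281, 0.0439]
tool_rot: [-0.002, 0.676, 0.737, 0.003]
contact_force: [-1.7, 14.4, 3.2]
gripper_width: -0.005
grasp_force: 7.3
t: 13.0
eef_pos: [0.592, -0.0281, 0.044]
tool_rot: [-0.002, 0.675, 0.737, 0.003]
contact_force: [-2.1, 16.9, 3.7]
gripper_width: 0.002
grasp_force: 8.1
```

The stop is at its outer end. I'll back off and ease bottle_2 towards the end plate to take up any slack on that side.

Scaled: 0.005 m is 0.1, 0.004 m is 0.08.

```bash
python3 -m creep '{"x": [0.1,0.1,0.1,0.1,0.1,0.1,0.08,0.04,0.02,0.02,0],"y": [0,0,0,0,0,0,0,0,0,0,0],"z": [0,0,0,0,0,0,0,0,0,0,0],"yaw": [0,0,0,0,0,0,0,0,0,0,0],"finger_gap": [0,0,0,0,0,0,0,0,0,0,0]}'; python3 -m creep '{"x": [0.02,0.02,0],"y": [0,0,0],"z": [0,0,0],"yaw": [0,0,0],"finger_gap": [0,0,0]}';  python3 -m creep '{"x": [0.02,0.02,0],"y": [0,0,0],"z": [0,0,0],"yaw": [0,0,0],"finger_gap": [0,0,0]}'
```

```text
t: 14.1
eef_pos: [0.5886, 0.002, 0.0433]
tool_rot: [0.0, 0.678, 0.735, -0.0]
contact_force: [0.8, 0.2, -0.1]
gripper_width: -0.004
grasp_force: 0.0
t: 14.4
eef_pos: [0.5884, 0.0041, 0.0433]
tool_rot: [-0.0, 0.677, 0.736, 0.0]
contact_force: [-0.3, 0.5, -1.0]
gripper_width: -0.002
grasp_force: 0.0
t: 14.7
eef_pos: [0.5884, 0.0059, 0.0434]
tool_rot: [0.0, 0.678, 0.735, -0.0]
contact_force: [-0.5, -0.7, -0.2]
gripper_width: 0.002
grasp_force: 0.2
```

Scaled: 0.001 m is 0.02.

```bash
python3 -m creep '{"x": [0.02,0.02,0],"y": [0,0,0],"z": [0,0,0],"yaw": [0,0,0],"finger_gap": [0,0,0]}';  python3 -m creep '{"x": [0.02,0.02,0],"y": [0,0,0],"z": [0,0,0],"yaw": [0,0,0],"finger_gap": [0,0,0]}';  python3 -m creep '{"x": [0.02,0.02,0],"y": [0,0,0],"z": [0,0,0],"yaw": [0,0,0],"finger_gap": [0,0,0]}'
```

```text
t: 15.0
eef_pos: [0.5882, 0.008, 0.0434]
tool_rot: [0.0, 0.677, 0.736, 0.0]
contact_force: [0.6, -0.4, 0.2]
gripper_width: -0.003
grasp_force: 0.6
t: 15.3
eef_pos: [0.588, 0.01, 0.0433]
tool_rot: [0.0, 0.677, 0.736, -0.0]
contact_force: [0.3, -2.0, 0.5]
gripper_width: -0.001
grasp_force: 0.8
t: 15.6
eef_pos: [0.5879, 0.011, 0.0433]
tool_rot: [0.0, 0.678, 0.735, -0.0]
contact_force: [1.2, -4.4, 0.8]
gripper_width: 0.002
grasp_force: 2.4
```

Scaled: -0.04 m is -0.8, -0.035 m is -0.7.

```bash
python3 -m creep '{"x": [-0.16,-0.16,0,0,0,0,0.64,0.64,0.64,0.64,0,0,0],"y": [0,0,0,0,0,0,-0.7,-0.7,-0.7,-0.7,0,0,0],"z": [0,0,-0.8,-0.8,-0.8,-0.6,0,0,0,0,0,0,0],"yaw": [0,0,0,0,0,0,0,0,0,0,0,0,0],"finger_gap": [0,0,0,0,0,0,1,1,1,1,1,1,1]}'; python3 -c "
from h import *
im=eyes.read_camera('top'); [print(c,s,onz('top',*c,.0955)[:2]) for c,s in blobs(im,im.max(2)<28,(180,110,340,170))]
cv2.imwrite('pics/top4.png',im)
go((.4396,.112,.077))"
```

```text
t: 16.9
eef_pos: [0.4399, 0.1115, 0.1934]
tool_rot: [0.0, 0.678, 0.735, 0.0]
contact_force: [0.2, -0.6, -0.9]
gripper_width: 1.004
grasp_force: 0.0
[298.5 132.4] [292 126  15  14 144] [ 0.60278114 -0.11761306]
[273.5 137.6] [268 131  13  14 138] [ 0.59697835 -0.06269008]
[223.3 148.9] [217 142  14  14 148] [0.58348365 0.04705137]
t 16.9 p [0.4401 0.1113 0.1933] ang 1.651 F [-0.  -0.5  0. ] tool d 0.0007 -0.0004 0.1163
```

Scaled: 0.04 m is 0.8, 0.03 m is 0.6.

```bash
python3 -m creep '{"x": [0,0,0,0,0,0,0,0,0,0,0,0,0],"y": [0,0,0,0,0,0,0,0,0,0,0,0,0],"z": [0.8,0.6,0.4,0.3,0.22,0,0,0,0,0,0,0,0],"yaw": [0,0,0,0,0,0,0,0,0,0,0,0,0],"finger_gap": [1,1,1,1,1,1,0.3,0.2,0.2,0.2,0.2,0.2,0.2]}' 40; python3 -m creep '{"x": [0,0,0,0,0,0],"y": [0,0,0,0,0,0],"z": [-0.2,-0.6,-0.8,-0.8,0,0],"yaw": [0,0,0,0,0,0],"finger_gap": [0.2,0.2,0.2,0.2,0.2,0.2]}'; python3 -c "
from h import *
for n in('scene','top'): cv2.imwrite(f'pics/{n}5.png',eyes.read_camera(n))
a=cv2.imread('pics/scene5.png')[100:280,150:330]; b=cv2.imread('pics/top5.png')[100:280,150:330]
cv2.imwrite('pics/c5.png',np.hstack([cv2.resize(a,None,fx=2.2,fy=2.2),cv2.resize(b,None,fx=2.2,fy=2.2)]))
go((.5918,-.0082,.19))"
```

```text
t: 18.25
eef_pos: [0.4397, 0.1122, 0.0781]
tool_rot: [0.001, 0.678, 0.735, 0.001]
contact_force: [-0.9, -1.5, 5.4]
gripper_width: 0.368
grasp_force: 39.4
t: 18.85
eef_pos: [0.4393, 0.1119, 0.1981]
tool_rot: [0.001, 0.678, 0.735, 0.001]
contact_force: [-0.1, -0.2, -3.0]
gripper_width: 0.365
grasp_force: 40.4
t 18.9 p [0.438  0.1115 0.1963] ang 1.6527 F [ 1.2 -0.2 -3.2] tool d -0.1319 0.1435 0.0063
```

View pics/c5.png

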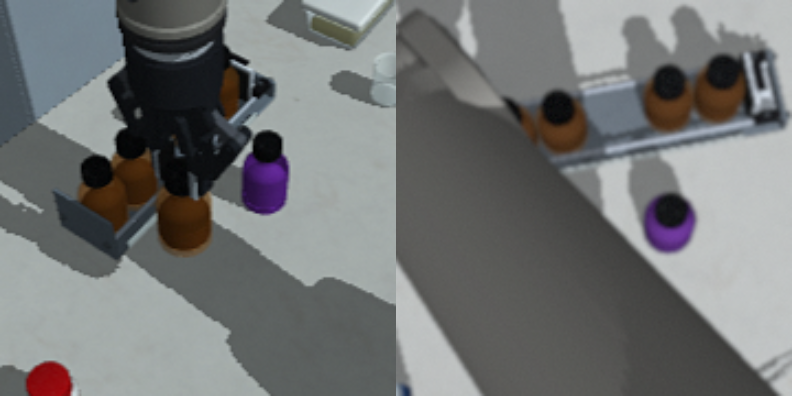

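The bottle is held by its cap at scene-crop (185,200) and hangs upright. The place at top-crop (610,110) is open.

Scaled: 0.036 m is 0.72, 0.0355 m is 0.71.

```bash
python3 -m creep '{"x": [0,-0.66,-0.66,-0.66,-0.66,0,0,0],"y": [0,0.72,0.72,0.72,0.71,0,0,0],"z": [-0.4,0,0,0,0,0,0,0],"yaw": [0,0,0,0,0,0,0,0],"finger_gap": [0.2,0.2,0.2,0.2,0.2,0.2,0.2,0.2]}'; python3 -c "
from h import *
e=np.array([.9966,.082]); ey=np.array([-.082,.9966])
for c in[(135,275),(200,260),(540,200),(270,122),(290,118)]:
    p=onz('top',180+c[0]/4.6,115+c[1]/4.6,.026)[:2]; print(p, 'rackx rel line thru (.5918,-.0082):',(p-[.5918,-.0082])@e)
go((.5918,-.0082,.0845))"
```

```text
t: 19.75
eef_pos: [0.5914, -0.0065, 0.2158]
tool_rot: [-0.001, 0.677, 0.736, -0.001]
contact_force: [0.0, -0.4, -2.5]
gripper_width: 0.364
grasp_force: 40.7
[0.54929287 0.08726331] rackx rel line thru (.5918,-.0082): -0.034534618596070016
[0.55340874 0.05472575] rackx rel line thru (.5918,-.0082): -0.03310082316373198
[ 0.5656307  -0.11572746] rackx rel line thru (.5918,-.0082): -0.03489757195505823
[0.62083079 0.01328428] rackx rel line thru (.5918,-.0082): 0.030693793344144595
[0.62182387 0.00312873] rackx rel line thru (.5918,-.0082): 0.030850743419398637
t 19.8 p [ 0.5914 -0.0065  0.2158] ang 1.6545 F [ 0.  -0.4 -2.5] tool d -0.0017 0.0002 0.1313
```

Scaled: 0.03 m is 0.6, -0.0012 m is -0.024.

```bash
python3 -m creep '{"x": [-0.03,0,0,0,0,0,0,0],"y": [-0.024,0,0,0,0,0,0,0],"z": [0,0.6,0.6,0.3,0.1,0.1,0.1,0],"yaw": [0,0,0,0,0,0,0,0],"finger_gap": [0.2,0.2,0.2,0.2,0.2,0.2,0.2,0.2]}'; python3 -m creep '{"x": [0,0,0,0,0,0,0,0],"y": [0,0,0,0,0,0,0,0],"z": [0.1,0.1,0.1,0.1,0.1,0.1,0.1,0],"yaw": [0,0,0,0,0,0,0,0],"finger_gap": [0.2,0.2,0.2,0.2,0.2,0.2,0.2,0.2]}'
```

```text
t: 20.55
eef_pos: [0.5921, -0.0092, 0.1276]
tool_rot: [0.0, 0.678, 0.736, 0.0]
contact_force: [-0.3, 0.6, -1.9]
gripper_width: 0.365
grasp_force: 40.7
t: 21.35
eef_pos: [0.5913, -0.0093, 0.0914]
tool_rot: [-0.0, 0.678, 0.736, -0.0]
contact_force: [-0.5, -0.1, -2.1]
gripper_width: 0.364
grasp_force: 40.7
```

No contact so far. I'll lower the last 7 mm slowly.

Scaled: 0.002 m is 0.04, 0.001 m is 0.02.

```bash
python3 -m creep '{"x": [0,0,0,0,0,0],"y": [0,0,0,0,0,0],"z": [0.04,0.04,0.02,0.02,0,0],"yaw": [0,0,0,0,0,0],"finger_gap": [0.2,0.2,0.2,0.2,0.2,0.2]}'; python3 -m creep '{"x": [0,0,0],"y": [0,0,0],"z": [0.02,0.02,0],"yaw": [0,0,0],"finger_gap": [0.2,0.2,0.2]}'
```

```text
t: 21.95
eef_pos: [0.5919, -0.0093, 0.0864]
tool_rot: [0.0, 0.678, 0.735, 0.0]
contact_force: [-0.4, 0.8, -2.2]
gripper_width: 0.364
grasp_force: 40.8
t: 22.25
eef_pos: [0.5919, -0.0093, 0.0843]
tool_rot: [0.0, 0.678, 0.735, 0.0]
contact_force: [0.7, -0.5, -1.0]
gripper_width: 0.367
grasp_force: 40.8
```

Scaled: 0.0005 m is 0.01.

```bash
python3 -m creep '{"x": [0,0,0,0,0,0,0],"y": [0,0,0,0,0,0,0],"z": [0.01,0,0,0,0,0,0],"yaw": [0,0,0,0,0,0,0],"finger_gap": [0.2,0.2,0.7,0.7,0.7,0.7,0.7]}'; python3 -m creep '{"x": [0,0,0,0,-0.8,-0.8,-0.8,-0.8,0,0],"y": [0,0,0,0,0,0,0,0,0,0],"z": [-0.4,-0.8,-0.8,-0.8,0,0,0,0,0,0],"yaw": [0,0,0,0,0,0,0,0,0,0],"finger_gap": [0.7,0.7,0.7,0.7,0,0,0,0,0,0]}'; python3 -c "
from h import *
for n in('scene','top'): cv2.imwrite(f'pics/{n}6.png',eyes.read_camera(n))
a=cv2.imread('pics/scene6.png')[110:225,165:290]; b=cv2.imread('pics/top6.png')[105:220,185:330]
cv2.imwrite('pics/c6.png',np.hstack([cv2.resize(a,None,fx=2.9,fy=2.9),cv2.resize(b,None,fx=2.9,fy=2.9)]))
im=cv2.imread('pics/scene6.png'); [print(c,s) for c,s in blobs(im,im.max(2)<28,(180,110,300,200))]
go((.6,-.15,.19))"
```

```text
t: 22.95
eef_pos: [0.5919, -0.0092, 0.0838]
tool_rot: [0.0, 0.678, 0.735, 0.0]
contact_force: [0.3, 0.2, -0.4]
gripper_width: 0.696
grasp_force: 0.0
t: 23.95
eef_pos: [0.6047, -0.1699, 0.2235]
tool_rot: [-0.0, 0.678, 0.735, -0.0]
contact_force: [0.2, 1.4, -0.8]
gripper_width: -0.003
grasp_force: 0.0
[249.2 126.3] [243 120  20  13 138]
[260.1 138.1] [257 131   6  15  49]
[235.8 138. ] [230 132  13  13 137]
[268.2 139.8] [265 136   8   9  37]
[222.7 150.4] [217 144  13  14 147]
[209.  164.7] [203 158  14  14 160]
[271.  166.4] [265 160  13  14 151]
[193.4 177.7] [187 171  14  15 170]
t 24.1 p [ 0.605  -0.1671  0.2238] ang 1.6545 F [-0.1  0.7 -0.6] tool d 0.0175 -0.0035 0.0338
```

View pics/c6.png

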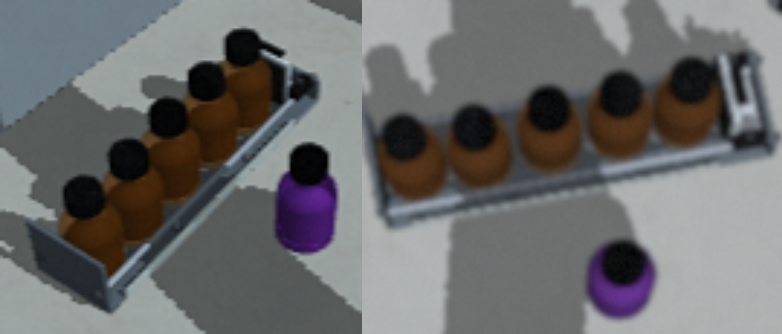

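All five bottles stand upright in the row, with the stop behind them at top-crop (740,100). Next I bring the shut fingers down behind the thumb tab.

Scaled: 0.04 m is 0.8, 0.03 m is 0.6.

```bash
python3 -m creep '{"x": [-0.32,0,0,0,0,0,0,0,0],"y": [-0.02,0,0,0,0,0,0,0,0],"z": [0,0.8,0.8,0.8,0.6,0.28,0.14,0,0],"yaw": [0,0,0,0,0,0,0,0,0],"finger_gap": [0,0,0,0,0,0,0,0,0]}'; python3 -m creep '{"x": [0.04,0.04,0.04,0],"y": [0,0,0,0],"z": [0,0,0,0],"yaw": [0,0,0,0],"finger_gap": [0,0,0,0]}'; python3 -m creep '{"x": [0.02,0.02,0.02,0],"y": [0,0,0,0],"z": [0,0,0,0],"yaw": [0,0,0,0],"finger_gap": [0,0,0,0]}'
```

```text
t: 24.95
eef_pos: [0.6065, -0.1849, 0.0544]
tool_rot: [0.001, 0.677, 0.736, 0.001]
contact_force: [0.1, 0.7, -0.4]
gripper_width: -0.002
grasp_force: 0.0
t: 25.35
eef_pos: [0.6049, -0.1782, 0.0532]
tool_rot: [0.0, 0.677, 0.736, 0.0]
contact_force: [-0.2, 1.1, -0.0]
gripper_width: -0.004
grasp_force: 0.0
t: 25.75
eef_pos: [0.6045, -0.1756, 0.0528]
tool_rot: [-0.0, 0.677, 0.736, 0.0]
contact_force: [-0.4, -0.1, -0.3]
gripper_width: 0.001
grasp_force: 0.0
```

Scaled: 0.001 m is 0.02.

```bash
for i in 1; do python3 -m creep '{"x": [0.02,0.02,0.02,0],"y": [0,0,0,0],"z": [0,0,0,0],"yaw": [0,0,0,0],"finger_gap": [0,0,0,0]}'; python3 -m creep '{"x": [0.02,0.02,0.02,0],"y": [0,0,0,0],"z": [0,0,0,0],"yaw": [0,0,0,0],"finger_gap": [0,0,0,0]}'; done
```

```text
t: 26.15
eef_pos: [0.6043, -0.173, 0.0528]
tool_rot: [0.0, 0.678, 0.735, -0.0]
contact_force: [0.3, -0.7, 0.8]
gripper_width: 0.001
grasp_force: 0.4
t: 26.55
eef_pos: [0.6042, -0.1721, 0.0529]
tool_rot: [0.001, 0.678, 0.735, -0.001]
contact_force: [1.4, -6.0, -1.2]
gripper_width: 0.001
grasp_force: 3.0
```

Scaled: 0.001 m is 0.02.

```bash
python3 -m creep '{"x": [0.02,0.02,0],"y": [0,0,0],"z": [0,0,0],"yaw": [0,0,0],"finger_gap": [0,0,0]}'
```

```text
t: 26.85
eef_pos: [0.604, -0.1701, 0.0529]
tool_rot: [0.001, 0.678, 0.735, -0.001]
contact_force: [0.8, -4.9, -1.0]
gripper_width: 0.002
grasp_force: 2.9
```

Scaled: 0.001 m is 0.02.

```bash
python3 -m creep '{"x": [0.02,0.02,0],"y": [0,0,0],"z": [0,0,0],"yaw": [0,0,0],"finger_gap": [0,0,0]}'; python3 -m creep '{"x": [0.02,0.02,0],"y": [0,0,0],"z": [0,0,0],"yaw": [0,0,0],"finger_gap": [0,0,0]}'
```

```text
t: 27.15
eef_pos: [0.6039, -0.1684, 0.0529]
tool_rot: [0.001, 0.678, 0.735, -0.001]
contact_force: [0.3, -6.3, -1.6]
gripper_width: -0.002
grasp_force: 3.2
t: 27.45
eef_pos: [0.6037, -0.1665, 0.0529]
tool_rot: [0.001, 0.678, 0.735, -0.001]
contact_force: [1.6, -7.5, -0.8]
gripper_width: -0.001
grasp_force: 3.3
```

The rows are not in the units I measure in: shifts go in shares of 50 mm and turns go in shares of 45 degrees. I convert before sending: 0.001 m is 0.02.

```bash
python3 -m creep '{"x": [0.02,0.02,0],"y": [0,0,0],"z": [0,0,0],"yaw": [0,0,0],"finger_gap": [0,0,0]}'
```

```text
t: 27.75
eef_pos: [0.6035, -0.1649, 0.0529]
tool_rot: [0.001, 0.678, 0.735, -0.001]
contact_force: [1.4, -7.3, -2.3]
gripper_width: -0.002
grasp_force: 3.7
```

Scaled: 0.001 m is 0.02.

```bash
python3 -m creep '{"x": [0.02,0.02,0],"y": [0,0,0],"z": [0,0,0],"yaw": [0,0,0],"finger_gap": [0,0,0]}'
```

```text
t: 28.05
eef_pos: [0.6035, -0.1644, 0.0529]
tool_rot: [0.002, 0.679, 0.734, -0.001]
contact_force: [2.8, -10.3, -1.6]
gripper_width: -0.0
grasp_force: 5.2
```

Scaled: 0.001 m is 0.02.

```bash
python3 -m creep '{"x": [0.02,0.02,0],"y": [0,0,0],"z": [0,0,0],"yaw": [0,0,0],"finger_gap": [0,0,0]}'
```

```text
t: 28.35
eef_pos: [0.6034, -0.1642, 0.053]
tool_rot: [0.003, 0.679, 0.734, -0.002]
contact_force: [2.4, -14.1, -2.4]
gripper_width: 0.002
grasp_force: 6.9
```

Scaled: 0.001 m is 0.02.

```bash
python3 -m creep '{"x": [0.02,0.02,0],"y": [0,0,0],"z": [0,0,0],"yaw": [0,0,0],"finger_gap": [0,0,0]}'
```

```text
t: 28.65
eef_pos: [0.6034, -0.164, 0.053]
tool_rot: [0.004, 0.68, 0.734, -0.003]
contact_force: [3.5, -16.9, -2.4]
gripper_width: -0.0
grasp_force: 8.6
```

Scaled: 0.001 m is 0.02.

```bash
python3 -m creep '{"x": [0.02,0.02,0,0,0],"y": [0,0,0,0,0],"z": [0,0,0,0,0],"yaw": [0,0,0,0,0],"finger_gap": [0,0,0,0,0]}'
```

```text
t: 29.15
eef_pos: [0.6034, -0.1638, 0.0531]
tool_rot: [0.004, 0.68, 0.733, -0.003]
contact_force: [4.4, -21.1, -4.8]
gripper_width: -0.003
grasp_force: 10.3
```

```bash
python3 -m creep '{"x": [-0.04,-0.04,-0.04,-0.04,-0.04,-0.08,-0.1,0,0,0,0,0,-0.8,-0.8,0],"y": [0,0,0,0,0,0,0,0,0,0,0,0,0,0,0],"z": [0,0,0,0,0,0,0,0,-0.6,-0.8,-0.8,-0.8,0,0,0],"yaw": [0,0,0,0,0,0,0,0,0,0,0,0,0,0,0],"finger_gap": [0,0,0,0,0,0,0,0,0,0,0,0,0,0,0]}'; python3 -c "
from h import *
go((.6,-.15,.19))
for n in('scene','top'): cv2.imwrite(f'pics/{n}7.png',eyes.read_camera(n))
P=[]
for n,box in(('scene',(180,110,262,200)),('top',(180,110,310,170))):
    im=cv2.imread(f'pics/{n}7.png'); [print(n,c,s,onz(n,*c,.0955)[:2].round(4)) for c,s in blobs(im,im.max(2)<28,box,60)]
a=cv2.imread('pics/scene7.png')[110:225,165:290]; b=cv2.imread('pics/top7.png')[105:220,185:330]
cv2.imwrite('pics/c7.png',np.hstack([cv2.resize(a,None,fx=2.9,fy=2.9),cv2.resize(b,None,fx=2.9,fy=2.9)]))"
```

```text
t: 30.65
eef_pos: [0.6097, -0.2603, 0.2026]
tool_rot: [0.001, 0.681, 0.733, -0.002]
contact_force: [-0.6, -0.6, -0.8]
gripper_width: 0.002
grasp_force: 0.0
t 30.6 p [ 0.6097 -0.2603  0.2026] ang 1.644 F [-0.6 -0.6 -0.8] tool d 0.1107 -0.0016 0.0126
scene [247.2 127.9] [241 122  20  13 142] [ 0.5985 -0.11  ]
scene [234.  139.8] [228 134  13  13 140] [ 0.5945 -0.0552]
scene [221.8 151.9] [216 145  13  14 152] [ 0.5883 -0.0043]
scene [208.8 164.9] [203 158  13  15 158] [0.5818 0.0473]
scene [193.5 178. ] [187 171  15  15 170] [0.5795 0.1   ]
top [294.7 132.8] [287 126  17  15 166] [ 0.6028 -0.1094]
top [270.  138.3] [264 131  13  15 157] [ 0.5962 -0.055 ]
top [246.5 143.6] [240 137  14  14 160] [ 0.5899 -0.0036]
top [223.1 149.2] [217 142  14  15 152] [0.5829 0.0475]
top [198.8 152.5] [192 146  15  14 160] [0.5812 0.0999]
```

View pics/c7.png

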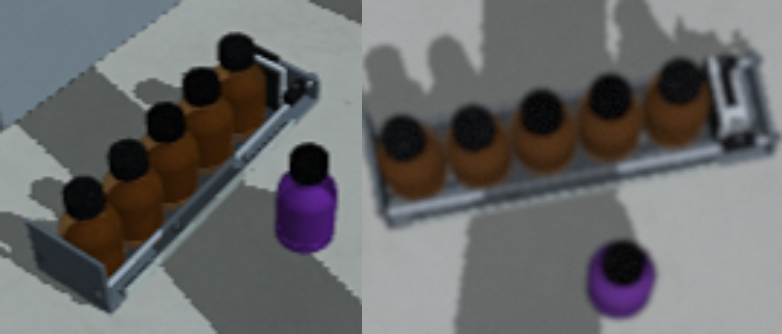

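The row is evenly spaced at about 52 mm, upright and snug, and the arm is clear. I'm handing in.

```bash
python3 -c "
from station import bot
print(bot.hand_in())"
```

```text
the job is handed in; nothing more can be done
None
```

I put the amber bottle back upright in the middle of the row, pressed the stop up snug with about 21 N measured at the arm (roughly 17 N on the last bottle), and handed the job in at about 31 s; the hand-in returned no verdict.

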